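# Lay the bottle brush and feeding spatula flat in the bedside tray

## Robot

A 7-joint arm with a two-finger parallel gripper is mounted at the origin on the work surface. World frame = base frame: x ahead of the robot, y to its left, z up, the work surface at z = 0. Lengths are in m, angles in rad, forces in N, time in s.
With the tool pointing down it reaches from about 0.4 to 0.85 m from the base axis. Payload 10.4 kg.
Tool frame: the origin (TCP) lies between the finger pads; the fingertips stand manip.tip_extent ahead of it and the grasp point (between the pads) lies 6 mm ahead of it (manip.tip_extent is the distance from the TCP to the fingertips, in m); z points along the fingers, y is the line along which they close (so a half turn about z gives the same grasp; the last joint's range is limited). The gripper opens to 85 mm and grips with 20 to 120 N. Pads are 22 mm wide; open, the fingers measure 114 mm over their backs; the gripper's body (76 mm by 85 mm) begins 54 mm behind the grasp point. The pads swing forward as they close: fully open they stand 13 mm farther back than shut.
Start: joints at [1.226, 0.332, -0.065, 1.46, 0.022, 1.35, -0.088], TCP at [0.198, -0.593, 0.256] pointing down, gripper open.
Joint ranges: [-2.6, 2.6], [-0.5, 2.12], [-1.47, 1.34], [0.16, 2.42], [-1.27, 4.41], [0.06, 2.06], [-2.6, 2.6]. Speed limits (rad/s): [2.22, 2.22, 2.79, 2.79, 3.14, 3.14, 3.14].

## Interface

Orientations are given as a unit quaternion [x, y, z, w].
In Python, from workcell import get_obs, optics, workorder, manip gives the robot as it stands.
- The arm moves only by the tool jog_arm, never from a script. Its argument "increments" is a list of rows, each a list of 7 numbers: the shift along the tool's x, y, z in m, then the turn, a rotation vector about the tool's x, y, z in rad, then the opening, from -1 (shut) to 1 (fully open). A call has 1 to 5 rows; each row is the pose to reach, as a shift and turn from the pose commanded when the call began, along the tool's axes at that moment; what a row does not reach only later rows make up. A row lasts 1/12 s, in which the tool goes at most 41.7 mm and 7.16 degrees, less where a joint would pass 70% of its speed; a pose out of reach is approached as far as the arm can. A call with a gripper value outside its range is refused whole. The fingers move at their own pace and stop on an object; "grip_force" is the grip in N (left out, the last holds). Time passes only in rows, so rows that repeat a pose let the fingers close. It gives the time, the measured TCP pose, the force, the opening and the grip force at its end, in the units of the state.
- get_obs(): the state, without advancing time (a new reading comes with each control period).
- optics.camera(name): name is "side" or "top"; returns a dict with "color" (480x640x3 uint8, red, green, blue), "depth" (480x640 float32, m along the optical axis (not along the pixel's ray), 0 where there is no reading), "K" (3x3 intrinsics, pixels), "k1" (the pictures are not rectified: a ray, as slopes to the right and down, at radius r is drawn at 1 + k1 r^2 times it, then the intrinsics apply), "R" (3x3) and "t" (3): a world point X has camera coordinates R X + t. Camera axes: x right, y down, z forward; pixel columns grow to the right and rows downward; lengths in m; the calibration is good to about 2 mm. A picture is of the moment at which its call begins.
- workorder.hand_in(): hands the job in; it is judged then, once.
The state is a dict: "clock": time; "joint_pos": joint angles; "joint_velocities": joint speeds; "tau": joint torques, N m; "position": TCP position; "ee_rot": TCP orientation; "ft_force": force on the tool from outside, world axes, zero at the start; "torque": the same for the moment, N m; "grip_width": opening from 0.0 (shut) to 1.0 (fully open); "grasp_force": force on a finger pad.
Only numpy, scipy, OpenCV 4.12 (cv2) and the standard library are available. Lean on these libraries where they do the work, as an engineer would, in place of code of your own. Each camera call takes 0.05 s, during which the arm holds its last target. There are 200 camera calls.

## Task

Put the clean feeding tools away: lay the bottle brush from the sloping drip rest flat in the long compartment of the white tray, bristle head in the wide bay, and lay the feeding spatula flat in the shorter compartment beside it, blade in the wide bay, each right down in its place. Set them down gently rather than dropping or throwing them, and leave the bottle, the owl lamp and the toy train where they stand.

Things in the scene. Friction and masses are not known exactly. Their poses are not given: they have to be found in the camera images.
- brush: Plastic bottle brush, 270 mm, 70 g, on the drip rest, head end up, axis 26 degrees above level. Origin on its axis at mid-length, near its centre of mass; +x to the bristle head, +z up when laid flat. White handle 14 mm wide (y), 12 mm high (z), x -135 to 35 mm, centred on the axis; thin neck; grey round rigid head, diameter 38 mm, x 45 to 135 mm. Grip the handle at x -25 to 20 mm.
- brush_head (a point): Centre of the bristle head, on the brush's axis, at x = 90 mm of the brush.
- brush_tail (a point): Point on the brush's axis in the handle, 5 mm from its end, at x = -130 mm of the brush.
- spatula: Grey plastic feeding spatula, 180 mm, 40 g, lying flat on the nightstand. Origin at mid-length in the plane of its underside, near its centre of mass; +x to the blade, +z up. Handle 14 mm wide, 12 mm high, x -90 to 25 mm; flat blade 36 mm wide, 5 mm thick, x 25 to 90 mm; undersides level. Grip the handle at x -25 to 10 mm.
- spatula_blade (a point): Centre of the spatula's blade, at x = 57.5 mm, 2.5 mm above its underside.
- spatula_end (a point): Point in the spatula's handle 5 mm from its end, at x = -85 mm, 6 mm above its underside.
- tray: White plastic tray, fixed, 292 mm long (x), 180 mm wide (y), walls 30 mm high, floor and walls 4 mm thick. Origin: centre of its underside. A wall along y = 0 parts it: long compartment (for the brush) in the +y half, x -142 to 142 mm; short one (for the spatula) in the -y half, x -142 to 52 mm; the small cell left over stays empty. Blocks 28 mm high shape the bays and slots.
- rack: Aluminium drip rest, fixed: a plank 56 mm wide sloping up along its +x at 26 degrees, top end 130 mm high, 260 mm long in plan. Origin on the nightstand; the brush's middle is 85 mm above it. A foot stop, cheeks 30 mm wide over all by the handle's end (brush x -136 to -76 mm) and low cheeks by the head hold the brush; from x = -76 to 35 mm the handle is free, 13 mm above the plank.
- long_place (a point): Where the brush's origin rests in the tray: on the long compartment's centre line, at (0, 44, 23) mm of the tray; brush +x goes along tray +x. Head bay 48 mm wide, tray x 45 to 142 mm; handle slot 24 mm wide, x -142 to -70 mm, its floor raised to 16.5 mm above the nightstand; between them 84 mm wide, free for fingers down to the tray floor.
- short_place (a point): Where the spatula's origin rests in the tray: on the short compartment's centre line, at (-45, -44, 4) mm of the tray; spatula +x goes along tray -x. Blade bay 46 mm wide, tray x -142 to -80 mm; handle slot 24 mm wide, x 0 to 52 mm; between them 84 mm wide, free for fingers down to the tray floor.
- bottle: Closed glass bottle, 60 mm in diameter, 160 mm high, loose. Origin: centre of its underside. Leave alone.
- lamp: Ceramic owl night lamp, about 105 mm across and 170 mm high, loose. Origin: centre of its underside. Leave alone.
- train: Wooden toy train, 175 mm long (x), 50 mm wide, 66 mm high, loose. Origin: centre of its underside. Leave alone.
Mind the look-alikes: they are no part of the job. What is shaped like the spatula but orange or red is not meant.

How it is judged:
By the outcome, as a careful person would: the job done as asked, in the order asked, and still so for the second after the job is handed in, with the robot touching nothing.
It also fails if it takes over 70 s, if anything falls off the work surface, if the arm or the gripper's body presses on something with over 40 N, if the wrist force passes 120 N, or if a joint passes its speed limit or range.

## Working session

There is one attempt and no reset: what is moved stays moved. The work goes in short steps, Python scripts to look and compute and a tool call to move; the robot and the scene stay as the last step left them, time stands still between calls to the robot, and variables do not carry over. Pictures are saved under pics/ and viewed, at most 10 in all, crops included, and the job is handed in when it is done.

Besides the shell and the picture viewer there is one more tool, called after "Emit:" as name(argument=value, ...) on one line, values as JSON. jog_arm: Moves the arm, as the interface text tells. Its arguments: {"type":"object","properties":{"increments":{"type":"array"},"grip_force":{"type":"number"}},"required":["increments"]}

```bash
mkdir -p pics; cat > h.py <<'E'
import numpy as np, cv2
from scipy.spatial.transform import Rotation as Rn
from workcell import get_obs, optics, workorder, manip
def world(c):
    "per-pixel world points from depth, undistorted"
    h,w=c['depth'].shape; u,v=np.meshgrid(np.arange(w),np.arange(h))
    s=slopes(c,np.stack([u.ravel(),v.ravel()],1).astype(float))
    d=c['depth'].ravel()[:,None]; P=np.c_[s,np.ones(len(s))]*d
    return ((P-c['t'])@c['R']).reshape(h,w,3)
def slopes(c,px):
    K=c['K']; return cv2.undistortPoints(px.reshape(-1,1,2),K,np.array([c['k1'],0,0,0.])).reshape(-1,2)
def onplane(c,px,z):
    s=slopes(c,np.atleast_2d(np.array(px,float))); D=np.c_[s,np.ones(len(s))]@c['R']; C=-c['R'].T@c['t']
    return C+D*((z-C[2])/D[:,2])[:,None]
def proj(c,X):
    p=(c['R']@np.array(X).T).T+c['t']; s=p[:,:2]/p[:,2:]; r=(s**2).sum(1,keepdims=True)
    s=s*(1+c['k1']*r); return s@c['K'][:2,:2].T+c['K'][:2,2]
def save(name,im): cv2.imwrite('pics/'+name,im[...,::-1])
E
python3 - <<'E'
from h import *
for n in('top','side'):
    c=optics.camera(n); np.save(n+'.npy',c,allow_pickle=True); save(n+'1.png',c['color'])
    print(n,c['K'].ravel(),c['k1'],-c['R'].T@c['t'],c['R'].round(3).tolist(),(c['depth']>0).mean())
o=get_obs(); print(o,manip.tip_extent)
E
```

```text
top [492.6611493    0.         323.0771406    0.         492.6611493
 240.06038533   0.           0.           1.        ] 0.038188628121697 [0.37621591 0.10652648 1.5567505 ] [[0.01, -1.0, 0.0], [-0.992, -0.01, -0.126], [0.126, 0.001, -0.992]] 0.99580078125
side [532.68122116   0.         321.01838502   0.         532.68122116
 245.75848774   0.           0.           1.        ] 0.03587605682918178 [-0.06418501  0.74601032  1.14752959] [[-0.718, -0.696, -0.012], [-0.521, 0.549, -0.653], [0.461, -0.463, -0.757]] 0.99599609375
{'clock': 0.1, 'joint_pos': array([ 1.22638458,  0.33281665, -0.06469033,  1.46086129,  0.02159044,
        1.34990639, -0.0884983 ]), 'joint_velocities': array([ 0.00072895, -0.00153299, -0.00066831, -0.00257646, -0.00029006,
        0.00083405,  0.0004155 ]), 'tau': array([ 7.58683109e-04, -6.26750350e+01,  4.90187143e-02, -3.92426884e+01,
        1.63759582e-02,  7.04226855e-03,  1.08823883e-05]), 'position': array([ 0.19757665, -0.59262399,  0.25558858]), 'ee_rot': array([ 9.87081567e-01,  1.60217224e-01, -1.29837080e-04, -6.35236602e-04]), 'ft_force': array([ 0.34041304, -0.48232668, -0.45234486]), 'torque': array([-0.03419644, -0.02437318,  0.01685384]), 'grasp_force': 0.0, 'grip_width': 1.0017531616379762} 0.025
```

View pics/top1.png

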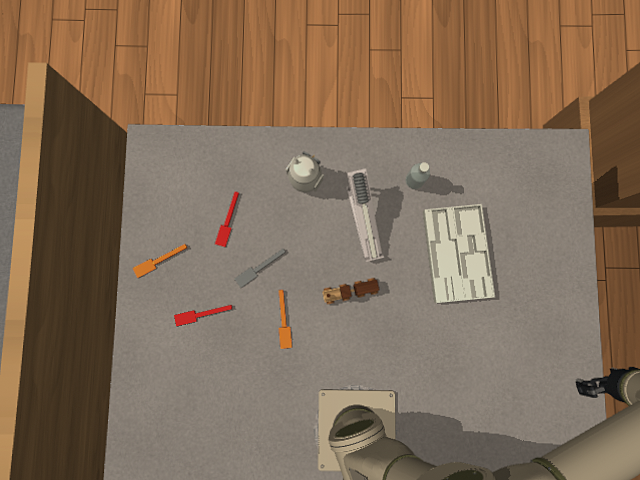

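View pics/side1.png

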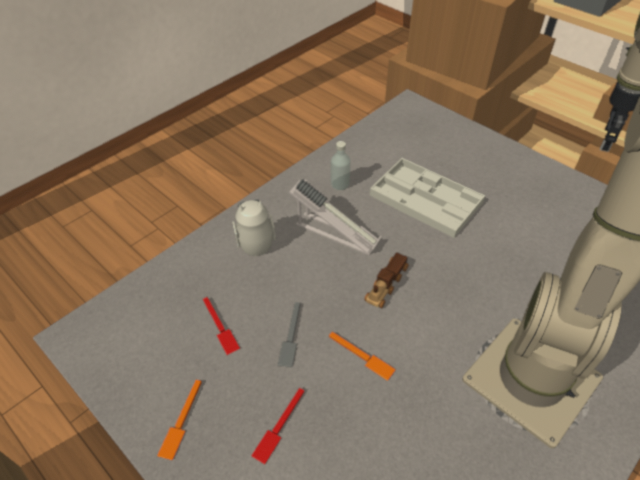

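The top view shows the candidates:
- **Spatula-shaped:** grey at (262,267), red at (228,220) and (205,316), orange at (160,262) and (285,320). The grey one is meant; it is at (291,335) in the side view.
- **Brush:** on the rest, head at (361,187) and handle end at (378,255).
- **Tray:** around (460,254).

The lamp is at (304,172), the bottle at (420,175) and the train at (352,291).

```bash
python3 - <<'E'
from h import *
T=np.load('top.npy',allow_pickle=True).item();S=np.load('side.npy',allow_pickle=True).item()
for n,c,boxes in(('top',T,dict(spat=(225,240,300,295),brush=(335,160,395,270),tray=(415,195,505,310))),('side',S,dict(spat=(270,295,310,375),brush=(280,170,385,255),tray=(365,150,490,240)))):
    W=world(c)
    for k,(a,b,e,f) in boxes.items():
        w=W[b:f,a:e]; im=c['color'][b:f,a:e].astype(int)
        print(n,k,'tablez',np.percentile(w[...,2],[1,10,50,90,99]).round(4))
        if k=='spat':
            hsv=cv2.cvtColor(c['color'][b:f,a:e],cv2.COLOR_RGB2HSV)
            g=im.sum(2); print(' bgcolor',np.median(im.reshape(-1,3),0))
            m=(np.abs(im[...,2]-im[...,0])<40)&(im[...,2]-im[...,0]>0)
            mm=m.astype(np.uint8); nn,l,st,ce=cv2.connectedComponentsWithStats(mm)
            i=1+st[1:,4].argmax(); print(' bluish comp',st[i],ce[i])
            vv,uu=np.nonzero(l==i); px=np.c_[uu+a,vv+b]
            X=onplane(c,px,0.008); r=cv2.minAreaRect((X[:,:2]*1000).astype(np.float32)); print(' rect mm',r, 'z med',np.median(w[l==i][:,2]))
            p=X[:,:2]; mu=p.mean(0); d=np.linalg.svd(p-mu,full_matrices=False)[2][0]; t=(p-mu)@d
            print(' mean',mu,'dir',d,t.min(),t.max())
            wid=[(q,np.ptp((p-mu)[(abs(t-q)<.006)]@[-d[1],d[0]])) for q in (-.07,-.03,.03,.07)];print(' widths',wid)
    tiles=[]
    for k,(a,b,e,f) in boxes.items():
        if k!='spat' or n=='top':
            s=min(390/(e-a),580/(f-b)); tiles.append(cv2.resize(c['color'][b:f,a:e],None,fx=5,fy=5,interpolation=cv2.INTER_CUBIC) if n=='top' else cv2.resize(c['color'][b:f,a:e],None,fx=4,fy=4,interpolation=cv2.INTER_CUBIC))
    H=max(t.shape[0] for t in tiles); sheet=np.concatenate([np.pad(t,((0,H-t.shape[0]),(0,0),(0,0))) for t in tiles],1)
    print(sheet.shape); sc=min(1,800/sheet.shape[1],600/sheet.shape[0]); save(n+'crop.png',cv2.resize(sheet,None,fx=sc,fy=sc)); print(sc)
E
```

```text
top spat tablez [-0.0079 -0.004   0.0007  0.0066  0.0156]
 bgcolor [137. 128. 118.]
 bluish comp [59 52  1  2  2] [59.  52.5]
 rect mm ((406.9488830566406, 228.1873321533203), (3.105097532272339, 0.0), -178.8128662109375) z med -0.0005968102755882349
 mean [0.40694888 0.22818734] dir [-0.99978537 -0.0207176 ] -0.0015525419636516487 0.0015525419636516487Traceback (most recent call last):
  File "<stdin>", line 18, in <module>
    return _methods._ptp(a, axis=axis, out=out, **kwargs)
           ~~~~~~~~~~~~~^^^^^^^^^^^^^^^^^^^^^^^^^^^^^^^^^
    umr_maximum(a, axis, None, out, keepdims),
    ~~~~~~~~~~~^^^^^^^^^^^^^^^^^^^^^^^^^^^^^^
ValueError: zero-size array to reduction operation maximum which has no identity
```

```bash
python3 - <<'E'
from h import *
T=np.load('top.npy',allow_pickle=True).item();S=np.load('side.npy',allow_pickle=True).item()
B=dict(T=dict(spat=(225,240,300,295),brush=(335,160,395,270),tray=(415,195,505,310)),S=dict(spat=(270,295,310,375),brush=(280,170,385,255),tray=(365,150,490,240)))
def comp(m):
    nn,l,st,ce=cv2.connectedComponentsWithStats(m.astype(np.uint8)); return l==1+st[1:,4].argmax()
for n,c in(('T',T),('S',S)):
    W=world(c)
    a,b,e,f=B[n]['spat']; im=c['color'][b:f,a:e].astype(int); hsv=cv2.cvtColor(c['color'][b:f,a:e],cv2.COLOR_RGB2HSV)
    m=comp((im[...,0]-im[...,2]<9)); vv,uu=np.nonzero(m); px=np.c_[uu+a,vv+b]
    print(n,'spat area',m.sum(),'z',np.median(W[b:f,a:e][m][:,2]))
    X=onplane(c,px,0.008)[:,:2]; (ctr,sz,an)=cv2.minAreaRect((X*1000).astype(np.float32)); print(ctr,sz,an)
    mu=X.mean(0); d=np.linalg.svd(X-mu,full_matrices=False)[2][0]; t=(X-mu)@d
    print(' mu',mu,'dir',d,t.min(),t.max(),[(q,round(np.ptp((X-mu)[(abs(t-q)<.006)]@[-d[1],d[0]]),4)) for q in (-.06,-.03,.03,.06)])
    a,b,e,f=B[n]['tray']; im=c['color'][b:f,a:e].astype(int); m=comp(im[...,1]>165); 
    vv,uu=np.nonzero(m); px=np.c_[uu+a,vv+b]; print(n,'tray',m.sum())
    for z in(.03,):
        X=onplane(c,px,z)[:,:2]; print(' z',z,cv2.minAreaRect((X*1000).astype(np.float32)), 'depth z pct',np.percentile(W[b:f,a:e][m][:,2],[5,25,50,75,95]).round(4))
for n,c,ks,s in(('top',T,('spat','brush','tray'),3.5),('side',S,('brush','tray'),3.4)):
    tl=[]
    for k in ks:
        a,b,e,f=B[n[0].upper()][k]; tl.append(cv2.resize(c['color'][b:f,a:e],None,fx=s,fy=s,interpolation=cv2.INTER_CUBIC))
    H=max(t.shape[0] for t in tl); save(n+'crop.png',np.concatenate([np.pad(t,((0,H-t.shape[0]),(0,0),(0,0))) for t in tl],1))
E
```

```text
T spat area 282 z 0.0076842753407312114
(488.1221923828125, 302.75360107421875) (34.89664840698242, 176.28790283203125) 36.54476547241211
 mu [0.47695852 0.31652166] dir [-0.59317917  0.80507047] -0.10583949594296288 0.07047930755214626 [(-0.06, np.float64(0.0129)), (-0.03, np.float64(0.0133)), (0.03, np.float64(0.0342)), (0.06, np.float64(0.0334))]
T tray 4041
 z 0.03 ((536.384033203125, -313.624267578125), (292.9398498535156, 179.6376953125), 6.130517959594727) depth z pct [-0.0012  0.0034  0.0102  0.0275  0.0324]
S spat area 512 z 0.005572048565848622
(486.2759094238281, 304.095458984375) (33.70558166503906, 178.16941833496094) 37.498138427734375
 mu [0.47038831 0.3228674 ] dir [-0.58905397  0.8080937 ] -0.11370520332190688 0.06442404195654011 [(-0.06, np.float64(0.0125)), (-0.03, np.float64(0.0133)), (0.03, np.float64(0.0335)), (0.06, np.float64(0.0321))]
S tray 2061
 z 0.03 ((534.187255859375, -312.14813232421875), (287.2149658203125, 178.84487915039062), 6.194759368896484) depth z pct [-0.0011  0.0024  0.0097  0.0266  0.0305]
```

View pics/topcrop.png

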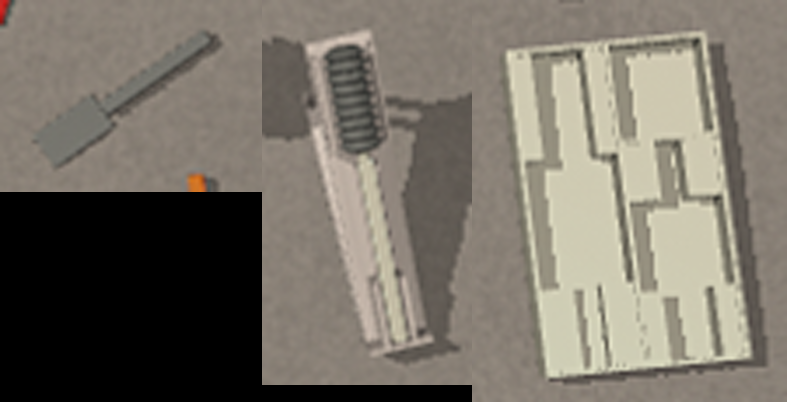

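View pics/sidecrop.png

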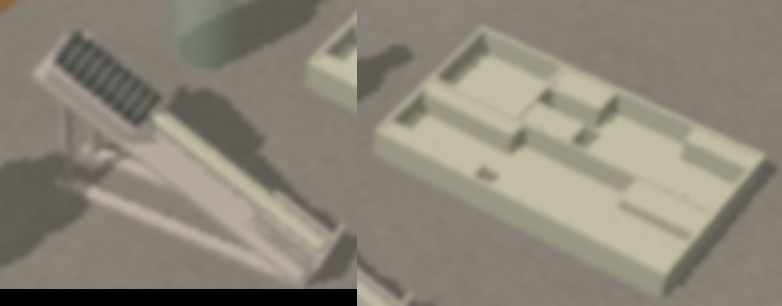

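The top crop shows the tray's long compartment in the left half (world +y), with its head bay at the far end (world +x). The short compartment is in the right half, with its blade bay at the near end. The crop confirms the grey spatula, blade at lower left (75,130) and handle end at (210,40). The brush is grey-headed, with its head at (350,100) and a greenish-white handle running down to (400,340). The side crop agrees.

```bash
python3 - <<'E'
from h import *
print([a for a in dir(manip) if a[0]!='_'])
T=np.load('top.npy',allow_pickle=True).item();S=np.load('side.npy',allow_pickle=True).item()
B=dict(T=dict(spat=(225,240,300,295),brush=(335,160,395,270),tray=(415,195,505,310)),S=dict(spat=(270,295,310,375),brush=(280,170,385,255),tray=(365,150,490,240)))
def comp(m):
    nn,l,st,ce=cv2.connectedComponentsWithStats(m.astype(np.uint8)); return l==1+st[1:,4].argmax()
def ray(c,p):
    s=slopes(c,np.array([p],float))[0]; d=np.r_[s,1]@c['R']; return -c['R'].T@c['t'],d/np.linalg.norm(d)
def tri(p,q):
    (a,d),(b,e)=ray(T,p),ray(S,q); s=np.linalg.lstsq(np.c_[d,-e],b-a,rcond=None)[0]; P,Q=a+d*s[0],b+e*s[1]; return ((P+Q)/2).round(4),round(np.linalg.norm(P-Q),4)
hd={};ln={};ctr={};sp={};box={}
for n,c in(('T',T),('S',S)):
    a,b,e,f=B[n]['brush']; im=c['color'][b:f,a:e].astype(int)
    dark=im[...,1]<100
    bl=(im[...,1]-im[...,0]>=-2)&(im[...,1]>140)
    # head: dark, near upper area, close
    reg=np.zeros_like(dark); 
    if n=='T': reg[10:46,15:36]=1
    else: reg[5:40,12:48]=1
    m=cv2.morphologyEx((dark&(im[...,0]-im[...,2]<14)&reg).astype(np.uint8),cv2.MORPH_CLOSE,np.ones((5,5)))
    m=comp(m); vv,uu=np.nonzero(m); r=cv2.minAreaRect(np.c_[uu+a,vv+b].astype(np.float32)); print(n,'head',m.sum(),r); hd[n]=r[0]
    m=comp(bl); vv,uu=np.nonzero(m); p=np.c_[uu+a,vv+b].astype(np.float32); r=cv2.minAreaRect(p); print(' handle',m.sum(),r,cv2.boxPoints(r).round(0).tolist()); ln[n]=p.mean(0)
    k='tray';a,b,e,f=B[n][k]; im=c['color'][b:f,a:e].astype(int); m=comp(im[...,1]>165); vv,uu=np.nonzero(m); box[n]=np.c_[uu+a,vv+b].astype(float)
    a,b,e,f=B[n]['spat']; im=c['color'][b:f,a:e].astype(int); m=comp((im[...,0]-im[...,2]<9)); vv,uu=np.nonzero(m); sp[n]=(uu.mean()+a,vv.mean()+b)
print('spat centroid',tri(sp['T'],sp['S']))
H,g=tri(hd['T'],hd['S']); print('head',H,g)
N=[]
for n,c in(('T',T),('S',S)):
    C,d1=ray(c,hd[n]); _,d2=ray(c,ln[n]); N.append(np.cross(d1,d2))
d=np.cross(*N); d/=np.linalg.norm(d); d*=np.sign(d[2]); print('axis',d,'elev',np.degrees(np.arcsin(d[2])),'yaw',np.degrees(np.arctan2(d[1],d[0])),'origin',H-.09*d)
print('handle mean tri',tri(ln['T'],ln['S']))
# tray: rim corners (extremes) triangulated
cs={}
for n,c in(('T',T),('S',S)):
    X=onplane(c,box[n],.03)[:,:2]; y=np.radians(6.15); u=np.array([np.cos(y),np.sin(y)]);v=np.array([-u[1],u[0]])
    cs[n]=[box[n][(X@(i*u+j*v)).argmax()] for i in(1,-1) for j in(1,-1)]
for p,q in zip(cs['T'],cs['S']): print('tray corner',p,q,tri(p,q),onplane(T,p,.03)[0].round(4),onplane(S,q,.03)[0].round(4))
for nm,px,z in(('lamp',(304,172),.1),('bottle',(424,167),.16),('train',(352,291),.05)): print(nm,onplane(T,px,z).round(3))
E
```

```text
['MotionError', 'tip_extent']
T head 363 ((360.9615478515625, 187.8076934814453), (30.594118118286133, 12.551432609558105), 78.69007110595703)
 handle 2 ((366.0, 205.5), (1.0, 0.0), -90.0) [[366.0, 206.0], [366.0, 206.0], [366.0, 205.0], [366.0, 205.0]]
S head 348 ((311.23974609375, 192.83120727539062), (31.059574127197266, 11.682442665100098), 38.1572265625)
 handle 22 ((335.0, 173.5), (7.0, 4.0), 90.0) [[333.0, 170.0], [337.0, 170.0], [337.0, 177.0], [333.0, 177.0]]
spat centroid (array([ 0.4774,  0.3184, -0.0076]), np.float64(0.0011))
head [ 0.717  -0.0037  0.1197] 0.0005
axis [-0.57006915 -0.04236793  0.82050358] elev 55.13523586707693 yaw -175.7495528349204 origin [7.68306223e-01 1.13113629e-04 4.58546778e-02]
handle mean tri (array([ 0.6375, -0.0102,  0.2381]), np.float64(0.0063))
tray corner [425. 209.] [371. 188.] (array([ 0.6722, -0.2137,  0.0244]), np.float64(0.0028)) [ 0.6722 -0.2117  0.03  ] [ 0.6673 -0.2096  0.03  ]
tray corner [481. 204.] [385. 184.] (array([ 0.7463, -0.4319, -0.1538]), np.float64(0.0477)) [ 0.6897 -0.3871  0.03  ] [ 0.6478 -0.2526  0.03  ]
tray corner [436. 302.] [456. 229.] (array([ 0.3814, -0.24  ,  0.0353]), np.float64(0.0026)) [ 0.3825 -0.2405  0.03  ] [ 0.3825 -0.2455  0.03  ]
tray corner [494. 296.] [483. 195.] (array([ 0.404 , -0.4179,  0.0281]), np.float64(0.0021)) [ 0.403  -0.4178  0.03  ] [ 0.404  -0.4152  0.03  ]
lamp [[0.769 0.168 0.1  ]]
bottle [[ 0.771 -0.183  0.16 ]]
train [[0.413 0.018 0.05 ]]
```

```bash
python3 - <<'E'
from h import *
T=np.load('top.npy',allow_pickle=True).item();S=np.load('side.npy',allow_pickle=True).item()
B=dict(T=(335,160,395,270),S=(280,170,385,255))
def comp(m):
    nn,l,st,ce=cv2.connectedComponentsWithStats(m.astype(np.uint8)); return l==1+st[1:,4].argmax()
def ray(c,p):
    s=slopes(c,np.array([p],float))[0]; d=np.r_[s,1]@c['R']; return -c['R'].T@c['t'],d/np.linalg.norm(d)
def tri(p,q):
    (a,d),(b,e)=ray(T,p),ray(S,q); s=np.linalg.lstsq(np.c_[d,-e],b-a,rcond=None)[0]; P,Q=a+d*s[0],b+e*s[1]; return ((P+Q)/2).round(4),round(np.linalg.norm(P-Q),4)
hd={'T':(360.96,187.8),'S':(311.24,192.83)};L={};sheet=[]
for n,c in(('T',T),('S',S)):
    a,b,e,f=B[n]; im=c['color'][b:f,a:e].astype(int)
    print(n,'colours along handle', [im[y-b,x-a].tolist() for x,y in ({'T':[(368,215),(371,230),(362,222)],'S':[(340,215),(352,226),(330,218)]}[n])])
    m=comp((im[...,0]-im[...,1]<=9)&(im[...,1]>150)); vv,uu=np.nonzero(m); p=np.c_[uu+a,vv+b].astype(np.float32)
    r=cv2.minAreaRect(p); vx,vy,x0,y0=cv2.fitLine(p,cv2.DIST_HUBER,0,.01,.01).ravel(); t=(p-[x0,y0])@[vx,vy]
    L[n]=(np.array([x0,y0]),np.array([vx,vy])); print(n,m.sum(),r,'line',vx,vy,x0,y0,t.min(),t.max(),'head off line',np.cross([vx,vy],np.array(hd[n])-[x0,y0]))
    L[n]+=([x0+t.min()*vx,y0+t.min()*vy],[x0+t.max()*vx,y0+t.max()*vy])
    # depth-derived handle points
    W=world(c)[b:f,a:e][m]; q=W.mean(0); dd=np.linalg.svd(W-q,full_matrices=False)[2][0]; dd*=np.sign(dd[2]); print(' depth line',q.round(4),dd.round(3),'elev',np.degrees(np.arcsin(dd[2])).round(1))
N=[]
for n,c in(('T',T),('S',S)):
    p0,v=L[n][:2]; _,d1=ray(c,p0-15*v); C,d2=ray(c,p0+15*v); m=np.cross(d1,d2); m/=np.linalg.norm(m); N.append((m,m@C))
d=np.cross(N[0][0],N[1][0]); d/=np.linalg.norm(d); d*=np.sign(d[2])
H,g=tri(hd['T'],hd['S'])
P=np.linalg.lstsq(np.array([N[0][0],N[1][0],d]),np.array([N[0][1],N[1][1],d@H]),rcond=None)[0]
print('axis',d,'elev',np.degrees(np.arcsin(d[2])),'yaw',np.degrees(np.arctan2(d[1],d[0])),'head proj on line',P,'H',H,'origin',P-.09*d)
for n,c in(('T',T),('S',S)):
    out=[]
    for e in L[n][2:]:
        C,r=ray(c,e); s=np.linalg.lstsq(np.c_[r,-d],P-C,rcond=None)[0]; out.append(round((s[1]+.09)*1000))
    print(n,'handle ends in brush x mm',out)
E
```

```text
T colours along handle [[175, 168, 149], [175, 170, 151], [190, 176, 164]]
T 256 ((368.7960205078125, 230.53921508789062), (54.31250762939453, 4.985570907592773), 79.11447143554688) line 0.19519652 0.98076415 368.8108 230.14806 -26.779324 27.543537 head off line -0.5664189642492108
 depth line [ 0.5966 -0.0307  0.076 ] [-0.048  0.111  0.993] elev 83.1
S colours along handle [[188, 183, 160], [180, 176, 154], [180, 169, 157]]
S 425 ((350.239990234375, 223.67999267578125), (64.00000762939453, 8.40000057220459), 36.869895935058594) line 0.79195964 0.6105734 350.61987 224.07971 -32.550045 31.470875 head off line -0.7042072921880695
 depth line [ 0.5886 -0.0297  0.0651] [-0.428  0.524  0.736] elev 47.4
axis [0.88003085 0.22327581 0.41915823] elev 24.781454535704732 yaw 14.236326133806873 head proj on line [ 0.71691937 -0.00204333  0.11898682] H [ 0.717  -0.0037  0.1197] origin [ 0.63771659 -0.02213815  0.08126258]
T handle ends in brush x mm [40, -135]
S handle ends in brush x mm [40, -138]<stdin>:16: DeprecationWarning: Arrays of 2-dimensional vectors are deprecated. Use arrays of 3-dimensional vectors instead. (deprecated in NumPy 2.0)
```

```bash
cat >> h.py <<'E'
def orient(yaw,el=0):
    y,e=np.radians([yaw,el]); x=np.array([np.cos(e)*np.cos(y),np.cos(e)*np.sin(y),np.sin(e)])
    z=-np.array([-np.sin(e)*np.cos(y),-np.sin(e)*np.sin(y),np.cos(e)]); return np.c_[x,np.cross(z,x),z]
def plan(way,start=None):
    "increments from pose to pose; way = list of (pos, R)"
    o=get_obs(); p,R=start or (o['position'],Rn.from_quat(o['ee_rot']).as_matrix())
    for q,Q in way:
        d=R.T@(np.array(q)-p); r=Rn.from_matrix(R.T@Q).as_rotvec()
        print('inc',d.round(3).tolist(),r.round(3).tolist(),'dist',round(np.linalg.norm(d),3),'deg',round(np.degrees(np.linalg.norm(r)),1))
        p,R=np.array(q),Q
E
python3 - <<'E'
from h import *
R=orient(14.2,26); bx,bz=R[:,0],-R[:,2]
O=np.array([.6377,-.0221,.0835]); G=O-.005*bx+.011*bz; print(G)
V=orient(14.2)
plan([([.38,-.40,.33],V),([.54,-.10,.30],V),(G+.1*bz,R),(G+.03*bz,R),(G,R)])
E
```

```text
[ 0.6286686  -0.0243853   0.09119488]
inc [0.234, -0.125, -0.074] [-0.001, 0.0, 0.074] dist 0.276 deg 4.2
inc [0.229, -0.252, 0.03] [0.0, 0.0, 0.0] dist 0.341 deg 0.0
inc [0.061, -0.052, 0.119] [0.0, 0.454, 0.0] dist 0.143 deg 26.0
inc [-0.0, -0.0, 0.07] [0.0, 0.0, 0.0] dist 0.07 deg 0.0
inc [0.0, 0.0, 0.03] [0.0, 0.0, 0.0] dist 0.03 deg 0.0
```

Emit:
jog_arm(increments=[[0.03, -0.016, -0.015, 0, 0, 0.02, 0.0], [0.06, -0.032, -0.03, 0, 0, 0.035, 0.0], [0.09, -0.048, -0.045, 0, 0, 0.05, 0.0], [0.12, -0.064, -0.06, 0, 0, 0.074, 0.0], [0.15, -0.08, -0.074, 0, 0, 0.074, 0.0]])

```text
clock: 0.52
position: [0.3155, -0.4682, 0.3309]
ee_rot: [0.992, 0.123, -0.0, -0.0]
ft_force: [-0.6, -1.3, 1.1]
grip_width: 0.5
grasp_force: 0.0
```

Emit:
jog_arm(increments=[[0.03, -0.022, 0, 0, 0, 0, 0], [0.06, -0.044, 0, 0, 0, 0, 0], [0.09, -0.07, 0, 0, 0, 0, 0], [0.115, -0.1, 0, 0, 0, 0, 0], [0.135, -0.13, 0.01, 0, 0, 0, 0]])

```text
clock: 0.93
position: [0.4155, -0.3084, 0.3214]
ee_rot: [0.992, 0.124, 0.001, 0.001]
ft_force: [0.5, -0.8, -0.0]
grip_width: 0.499
grasp_force: 0.0
```

Emit:
jog_arm(increments=[[0.028, -0.028, 0, 0, 0, 0, 0], [0.056, -0.056, 0, 0, 0, 0, 0], [0.08, -0.085, 0.01, 0, 0, 0, 0], [0.105, -0.115, 0.015, 0, 0, 0, 0], [0.13, -0.145, 0.02, 0, 0, 0, 0]])

```text
clock: 1.35
position: [0.5043, -0.1362, 0.2998]
ee_rot: [0.992, 0.123, -0.0, 0.0]
ft_force: [0.8, -0.4, -0.9]
grip_width: 0.5
grasp_force: 0.0
```

```bash
cat > g.py <<'E'
from h import *
R=orient(14.2,26); bx,bz=R[:,0],-R[:,2]
O=np.array([.6377,-.0221,.0835]); G=O-.005*bx+.011*bz
E
python3 - <<'E'
from g import *
print(get_obs()['position'],get_obs()['joint_pos'].round(2)); plan([(G+.1*bz,R)])
E
```

```text
[ 0.50434396 -0.13622189  0.29976861] [ 0.62  0.12 -0.47  1.64  0.05  1.4  -1.19]
inc [0.104, -0.078, 0.119] [0.0, 0.454, -0.0] dist 0.176 deg 26.0
```

Emit:
jog_arm(increments=[[0.021, -0.016, 0.024, 0, 0.09, 0, 0], [0.042, -0.031, 0.048, 0, 0.18, 0, 0], [0.063, -0.047, 0.071, 0, 0.27, 0, 0], [0.084, -0.062, 0.095, 0, 0.36, 0, 0], [0.104, -0.078, 0.119, 0, 0.454, 0, 0]])

```text
clock: 1.77
position: [0.5865, -0.0362, 0.181]
ee_rot: [0.966, 0.12, 0.226, -0.028]
ft_force: [1.2, 0.7, -0.7]
grip_width: 0.499
grasp_force: 0.0
```

```bash
python3 - <<'E'
from g import *
plan([(G+.03*bz,R),(G,R)])
for n in('top','side'):
    c=optics.camera(n); k=proj(c,np.array([G,O,O+.09*bx,G+.1*bz])); print(n,k.round(0).tolist())
    u,v=k[1].astype(int); im=c['color'][max(0,v-70):v+70,u-60:u+60]; save(n+'pre.png',cv2.resize(im,None,fx=3,fy=3,interpolation=cv2.INTER_CUBIC))
a,b=[cv2.imread(f'pics/{n}pre.png') for n in('top','side')]; cv2.imwrite('pics/pre.png',np.hstack([a,b]))
E
```

```text
inc [-0.0, -0.001, 0.07] [0.001, -0.005, -0.0] dist 0.07 deg 0.3
inc [0.0, 0.0, 0.03] [0.0, 0.0, 0.0] dist 0.03 deg 0.0
top [[367.0, 219.0], [366.0, 216.0], [361.0, 188.0], [374.0, 228.0]]
side [[339.0, 212.0], [336.0, 213.0], [311.0, 192.0], [355.0, 193.0]]
```

View pics/pre.png

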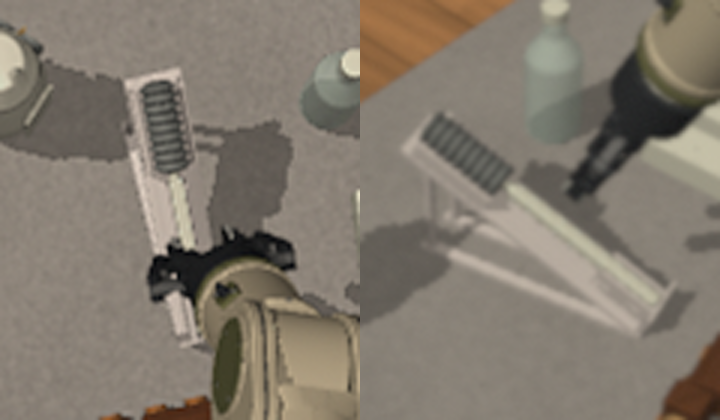

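The view shows the gripper tilted over the handle in line with the rest. The fingertips are just above the handle, at (575,190) in the side half, and straddle it in the top half. I'm descending now.

Emit:
jog_arm(increments=[[0, 0, 0.03, 0, 0, 0, 0], [0, -0.001, 0.055, 0, 0, 0, 0], [0, -0.001, 0.08, 0, 0, 0, 0], [0, -0.001, 0.1, 0, 0, 0, 0], [0, -0.001, 0.1, 0, 0, 0, 0]])

```text
clock: 2.28
position: [0.6273, -0.0254, 0.0883]
ee_rot: [0.968, 0.12, 0.22, -0.028]
ft_force: [-1.6, -0.8, -0.6]
grip_width: 0.498
grasp_force: 0.0
```

Emit:
jog_arm(increments=[[0, 0, 0, 0, 0, 0, -0.5], [0, 0, 0, 0, 0, 0, -0.7], [0, 0, 0, 0, 0, 0, -0.9], [0, 0, 0, 0, 0, 0, -1], [0, 0, 0, 0, 0, 0, -1]], grip_force=50)

```text
clock: 2.7
position: [0.6286, -0.0258, 0.0932]
ee_rot: [0.967, 0.12, 0.224, -0.027]
ft_force: [-5.1, -0.2, 8.0]
grip_width: 0.153
grasp_force: 51.1
```

```bash
python3 - <<'E'
from g import *
o=get_obs(); print(o['position']-G, R.T@(o['position']-G), o['torque'])
E
```

```text
[-9.62645445e-05 -1.46151530e-03  1.97709822e-03] [ 0.00046059  0.00139324 -0.00197508] [-0.09894234  0.77763875  0.04880939]
```

```bash
cat >> g.py <<'E'
TC=np.array([.536,-.3135,0]); TR=orient(6.15); u=TR[:,0]; v=-TR[:,1]
def traypt(x,y,z): return TC+u*x+v*y+np.array([0,0,z])
E
python3 - <<'E'
from g import *
L=traypt(-.005,.044,.023+.0115); print(L); up=np.array([0,0,1.])
F=orient(14.2)
plan([(G+.09*bz,R),([.56,-.06,.34],F),([.52,-.20,.34],TR),(L+.22*up,TR),(L+.07*up,TR)])
E
```

```text
[ 0.52631498 -0.27028889  0.0345    ]
inc [-0.0, -0.001, -0.088] [0.002, -0.002, 0.0] dist 0.088 deg 0.1
inc [0.041, 0.018, -0.167] [-0.0, -0.454, -0.0] dist 0.173 deg 26.0
inc [-0.073, 0.126, 0.0] [0.0, 0.0, 0.14] dist 0.146 deg 8.0
inc [-0.001, 0.071, 0.086] [0.0, 0.0, 0.0] dist 0.111 deg 0.0
inc [0.0, 0.0, 0.15] [0.0, 0.0, 0.0] dist 0.15 deg 0.0
```

Emit:
jog_arm(increments=[[0, 0, -0.01, 0, 0, 0, -1], [0, 0, -0.025, 0, 0, 0, -1], [0, 0, -0.045, 0, 0, 0, -1], [0, 0, -0.07, 0, 0, 0, -1], [0, 0, -0.09, 0, 0, 0, -1]])

```text
clock: 3.12
position: [0.5891, -0.0349, 0.1743]
ee_rot: [0.967, 0.121, 0.224, -0.028]
ft_force: [1.2, 0.1, -1.0]
grip_width: 0.153
grasp_force: 49.8
```

Emit:
jog_arm(increments=[[0.008, 0.004, -0.033, 0, -0.09, 0, -1], [0.016, 0.007, -0.067, 0, -0.18, 0, -1], [0.025, 0.011, -0.1, 0, -0.27, 0, -1], [0.033, 0.014, -0.134, 0, -0.36, 0, -1], [0.041, 0.018, -0.167, 0, -0.454, 0, -1]])

```text
clock: 3.53
position: [0.5576, -0.0616, 0.3445]
ee_rot: [0.992, 0.123, -0.001, 0.001]
ft_force: [1.3, 0.7, -0.3]
grip_width: 0.151
grasp_force: 49.8
```

Emit:
jog_arm(increments=[[-0.014, 0.025, 0, 0, 0, 0.028, -1], [-0.029, 0.05, 0, 0, 0, 0.056, -1], [-0.044, 0.075, 0, 0, 0, 0.084, -1], [-0.058, 0.1, 0, 0, 0, 0.112, -1], [-0.073, 0.126, 0, 0, 0, 0.14, -1]])

```text
clock: 3.95
position: [0.518, -0.202, 0.3415]
ee_rot: [0.999, 0.054, 0.0, 0.0]
ft_force: [1.0, -0.4, 0.5]
grip_width: 0.146
grasp_force: 49.8
```

Emit:
jog_arm(increments=[[0, 0.014, 0.017, 0, 0, 0, -1], [0, 0.028, 0.034, 0, 0, 0, -1], [0, 0.045, 0.052, 0, 0, 0, -1], [-0.001, 0.071, 0.086, 0, 0, 0, -1], [-0.001, 0.071, 0.086, 0, 0, 0, -1]])

```text
clock: 4.37
position: [0.5221, -0.2762, 0.2492]
ee_rot: [0.999, 0.051, -0.003, -0.001]
ft_force: [-1.3, -0.3, -2.4]
grip_width: 0.146
grasp_force: 49.8
```

Emit:
jog_arm(increments=[[0, 0, 0.03, 0, 0, 0, -1], [0, 0, 0.07, 0, 0, 0, -1], [0, 0, 0.1, 0, 0, 0, -1], [0, 0, 0.13, 0, 0, 0, -1], [0, 0, 0.13, 0, 0, 0, -1]])

```text
clock: 4.78
position: [0.5223, -0.2706, 0.1195]
ee_rot: [0.999, 0.054, -0.004, -0.002]
ft_force: [-0.7, 0.2, -0.4]
grip_width: 0.151
grasp_force: 49.8
```

```bash
python3 - <<'E'
from g import *
L=traypt(-.005,.044,.0345); plan([(L+np.array([0,0,.03]),TR)]); print(get_obs()['position'])
for n in('top','side'):
    c=optics.camera(n); np.save(n+'2.npy',c,allow_pickle=True)
    a,b=(400,170) if n=='top' else (360,120)
    save(n+'h.png',cv2.resize(c['color'][b:b+140,a:a+130],None,fx=3,fy=3,interpolation=cv2.INTER_CUBIC))
    o=get_obs(); Rt=Rn.from_quat(o['ee_rot']).as_matrix(); g=o['position']+Rt[:,2]*.011+Rt[:,0]*.005
    print(n,'exp origin,head,tail px',proj(c,np.array([g,g+.09*Rt[:,0],g-.13*Rt[:,0]])).round(1).tolist(),'crop',(a,b))
cv2.imwrite('pics/h.png',np.hstack([cv2.imread(f'pics/{n}h.png') for n in('top','side')]))
E
```

```text
inc [0.004, 0.0, 0.055] [-0.005, 0.007, 0.0] dist 0.055 deg 0.5
[ 0.52230204 -0.27056178  0.11950988]
top exp origin,head,tail px [[451.6, 251.9], [447.6, 221.9], [457.6, 296.3]] crop (400, 170)
side exp origin,head,tail px [[423.3, 178.1], [396.6, 165.6], [464.2, 197.2]] crop (360, 120)
```

View pics/h.png

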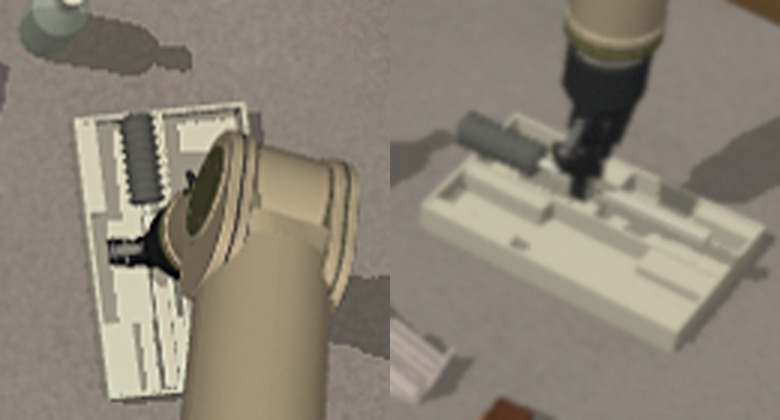

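The held brush is level above the long compartment. Its head is at (447.7,222.7) in the top view and (396.7,167) in the side view, about where predicted, perhaps slightly low.

```bash
python3 - <<'E'
from g import *
T=np.load('top2.npy',allow_pickle=True).item();S=np.load('side2.npy',allow_pickle=True).item()
def ray(c,p):
    s=slopes(c,np.array([p],float))[0]; d=np.r_[s,1]@c['R']; return -c['R'].T@c['t'],d/np.linalg.norm(d)
h={}
for n,c,(a,b,e,f) in(('T',T,(438,205,458,241)),('S',S,(380,155,413,178))):
    im=c['color'][b:f,a:e].astype(int); m=(im[...,1]<115)&(im[...,0]-im[...,2]<12)
    m=cv2.morphologyEx(m.astype(np.uint8),cv2.MORPH_OPEN,np.ones((3,3))); nn,l,st,ce=cv2.connectedComponentsWithStats(m); i=1+st[1:,4].argmax()
    vv,uu=np.nonzero(l==i); r=cv2.minAreaRect(np.c_[uu+a,vv+b].astype(np.float32)); print(n,st[i],r); h[n]=r[0]
(a,d),(b,e)=ray(T,h['T']),ray(S,h['S']); s=np.linalg.lstsq(np.c_[d,-e],b-a,rcond=None)[0]; P=(a+d*s[0]+b+e*s[1])/2; print('head',P,'gap',np.linalg.norm(a+d*s[0]-b-e*s[1]))
o=get_obs(); Rt=Rn.from_quat(o['ee_rot']).as_matrix(); print('head in tool frame (exp .095,0,.011)',Rt.T@(P-o['position']), 'force',o['ft_force'])
X=P-TC; print('head in tray (exp .09,.044)',X@u,X@v)
E
```

```text
T [  2   3  14  30 307] ((446.7022705078125, 222.3150177001953), (29.423067092895508, 10.72003173828125), 81.25383758544922)
S [  2   3  30  20 327] ((396.2930908203125, 167.48277282714844), (29.80656623840332, 11.686273574829102), 23.198589324951172)
head [ 0.61739959 -0.25816595  0.1106154 ] gap 0.0008594428922523751
head in tool frame (exp .095,0,.011) [ 0.0928946  -0.00362067  0.01467077] force [ 0.02623928 -0.35357385  0.26446195]
head in tray (exp .09,.044) 0.08685915860408944 0.04629511442964346
```

Emit:
jog_arm(increments=[[0.002, 0.001, 0.015, -0.005, 0.007, 0, -1], [0.004, 0.001, 0.03, -0.005, 0.007, 0, -1], [0.004, 0.001, 0.045, -0.005, 0.007, 0, -1], [0.004, 0.001, 0.06, -0.005, 0.007, 0, -1], [0.004, 0.001, 0.068, -0.005, 0.007, 0, -1]])

```text
clock: 5.3
position: [0.5307, -0.273, 0.058]
ee_rot: [0.999, 0.054, 0.005, 0.003]
ft_force: [-0.1, -0.2, -0.6]
grip_width: 0.149
grasp_force: 49.8
```

Emit:
jog_arm(increments=[[0, 0, 0.003, 0, 0, 0, -1], [0, 0, 0.006, 0, 0, 0, -1], [0, 0, 0.009, 0, 0, 0, -1], [0, 0, 0.009, 0, 0, 0, -1], [0, 0, 0.009, 0, 0, 0, -1]])

```text
clock: 5.72
position: [0.5302, -0.2727, 0.0481]
ee_rot: [0.999, 0.054, 0.004, 0.003]
ft_force: [0.4, 0.2, -0.8]
grip_width: 0.152
grasp_force: 49.8
```

```bash
python3 - <<'E'
from g import *
L=traypt(-.005,.044,.0345)
for i in range(4):
    o=get_obs(); print(o['position'].round(4),o['ft_force'].round(1)); plan([(L,TR)]); optics.camera('top')
E
```

```text
[ 0.5302 -0.2727  0.0481] [ 0.4  0.2 -0.8]
inc [-0.004, -0.003, 0.014] [0.006, -0.008, 0.0] dist 0.014 deg 0.5
[ 0.5302 -0.2727  0.048 ] [ 0.3  0.3 -0.5]
inc [-0.004, -0.003, 0.013] [0.006, -0.008, 0.0] dist 0.014 deg 0.5
[ 0.5302 -0.2727  0.048 ] [-0.7  0.1 -0.2]
inc [-0.004, -0.003, 0.013] [0.005, -0.008, 0.0] dist 0.014 deg 0.5
[ 0.5302 -0.2727  0.0479] [-0.1  0.2 -0.6]
inc [-0.004, -0.003, 0.013] [0.005, -0.008, 0.0] dist 0.014 deg 0.5
```

Emit:
jog_arm(increments=[[-0.003, -0.003, 0, 0.006, -0.008, 0, -1], [-0.003, -0.003, 0.003, 0.006, -0.008, 0, -1], [-0.003, -0.003, 0.006, 0.006, -0.008, 0, -1], [-0.003, -0.003, 0.008, 0.006, -0.008, 0, -1], [-0.003, -0.003, 0.008, 0.006, -0.008, 0, -1]])

```text
clock: 6.33
position: [0.5263, -0.2698, 0.0386]
ee_rot: [0.999, 0.054, -0.001, -0.001]
ft_force: [0.2, -0.6, -1.4]
grip_width: 0.146
grasp_force: 49.8
```

```bash
python3 - <<'E'
from g import *
L=traypt(-.005,.044,.0345)
for i in range(3): optics.camera('top')
o=get_obs(); print(o['position'].round(4),o['ft_force'].round(1)); plan([(L,TR)])
E
```

```text
[ 0.5267 -0.27    0.0393] [ 0.7 -0.6  0.2]
inc [-0.0, 0.0, 0.005] [-0.001, 0.001, 0.0] dist 0.005 deg 0.1
```

Creep down until contact.

Emit:
jog_arm(increments=[[0, 0, 0.001, 0, 0, 0, -1], [0, 0, 0.002, 0, 0, 0, -1], [0, 0, 0.003, 0, 0, 0, -1], [0, 0, 0.003, 0, 0, 0, -1], [0, 0, 0.003, 0, 0, 0, -1]])

```text
clock: 6.9
position: [0.5266, -0.2699, 0.0363]
ee_rot: [0.999, 0.054, -0.001, -0.0]
ft_force: [0.1, -0.6, -0.8]
grip_width: 0.149
grasp_force: 49.8
```

Emit:
jog_arm(increments=[[0, 0, 0.001, 0, 0, 0, -1], [0, 0, 0.001, 0, 0, 0, -1], [0, 0, 0.002, 0, 0, 0, -1], [0, 0, 0.002, 0, 0, 0, -1], [0, 0, 0.002, 0, 0, 0, -1]])

```text
clock: 7.32
position: [0.5268, -0.2701, 0.0347]
ee_rot: [0.999, 0.054, -0.0, -0.0]
ft_force: [-2.3, 1.2, 3.7]
grip_width: 0.147
grasp_force: 50.3
```

Emit:
jog_arm(increments=[[0, 0, 0.001, 0, 0, 0, -1], [0, 0, 0.001, 0, 0, 0, -1], [0, 0, 0.001, 0, 0, 0, -1], [0, 0, 0.001, 0, 0, 0, -1], [0, 0, 0.001, 0, 0, 0, -1]], grip_force=20)

```text
clock: 7.73
position: [0.5268, -0.27, 0.0346]
ee_rot: [0.999, 0.054, -0.0, -0.0]
ft_force: [-6.7, 2.7, 15.0]
grip_width: 0.148
grasp_force: 51.8
```

Emit:
jog_arm(increments=[[0, 0, 0, 0, 0, 0, -0.6], [0, 0, 0, 0, 0, 0, -0.45], [0, 0, 0, 0, 0, 0, -0.25], [0, 0, 0, 0, 0, 0, -0.25], [0, 0, 0, 0, 0, 0, -0.25]])

```text
clock: 8.15
position: [0.5266, -0.2699, 0.0331]
ee_rot: [0.999, 0.054, -0.001, -0.001]
ft_force: [0.0, 0.4, -0.8]
grip_width: 0.373
grasp_force: 0.0
```

Emit:
jog_arm(increments=[[0, 0, -0.01, 0, 0, 0, -0.25], [0, 0, -0.03, 0, 0, 0, -0.25], [0, 0, -0.06, 0, 0, 0, -0.25], [0, 0, -0.1, 0, 0, 0, -0.25], [0, 0, -0.14, 0, 0, 0, -0.25]])

```text
clock: 8.57
position: [0.5262, -0.2696, 0.1751]
ee_rot: [0.999, 0.054, -0.001, -0.001]
ft_force: [1.2, -1.3, -0.2]
grip_width: 0.372
grasp_force: 0.0
```

```bash
cat >> g.py <<'E'
SY=-53.3; SR=orient(SY); SC=np.array([.4872,.3034,0]); SG=SC+.008*SR[:,0]+np.array([0,0,.028])
E
python3 - <<'E'
from g import *
print(SG)
plan([([.53,-.13,.28],orient(-5)),([.53,.05,.28],orient(-30)),([.505,.2,.25],SR),(SG+np.array([0,0,.12]),SR)])
E
```

```text
[0.491981   0.29698579 0.028     ]
inc [0.019, -0.139, -0.105] [-0.002, 0.002, 0.195] dist 0.175 deg 11.2
inc [-0.016, -0.179, 0.0] [0.0, 0.0, 0.436] dist 0.18 deg 25.0
inc [-0.097, -0.117, 0.03] [0.0, 0.0, 0.407] dist 0.155 deg 23.3
inc [-0.086, -0.048, 0.102] [0.0, 0.0, 0.0] dist 0.141 deg 0.0
```

Emit:
jog_arm(increments=[[0.003, -0.02, -0.03, 0, 0, 0.04, 0], [0.007, -0.045, -0.055, 0, 0, 0.08, 0], [0.011, -0.075, -0.08, 0, 0, 0.12, 0], [0.015, -0.105, -0.1, 0, 0, 0.16, 0], [0.019, -0.139, -0.105, -0.002, 0.002, 0.195, 0]])

```text
clock: 8.98
position: [0.5318, -0.1293, 0.283]
ee_rot: [0.999, -0.045, 0.003, 0.001]
ft_force: [0.5, 0.8, 0.3]
grip_width: 0.499
grasp_force: 0.0
```

Emit:
jog_arm(increments=[[-0.003, -0.036, 0, 0, 0, 0.087, 0], [-0.006, -0.072, 0, 0, 0, 0.174, 0], [-0.01, -0.107, 0, 0, 0, 0.261, 0], [-0.013, -0.143, 0, 0, 0, 0.349, 0], [-0.016, -0.179, 0, 0, 0, 0.436, 0]])

```text
clock: 9.4
position: [0.53, 0.0515, 0.2792]
ee_rot: [0.965, -0.261, 0.001, 0.001]
ft_force: [0.5, 0.3, 0.7]
grip_width: 0.502
grasp_force: 0.0
```

Emit:
jog_arm(increments=[[-0.02, -0.024, 0.006, 0, 0, 0.081, 0], [-0.039, -0.047, 0.012, 0, 0, 0.163, 0], [-0.058, -0.07, 0.018, 0, 0, 0.244, 0], [-0.078, -0.094, 0.024, 0, 0, 0.326, 0], [-0.097, -0.117, 0.03, 0, 0, 0.407, 0]])

```text
clock: 9.82
position: [0.5198, 0.1119, 0.2507]
ee_rot: [0.939, -0.342, -0.012, 0.01]
ft_force: [0.3, -0.4, -0.5]
grip_width: 0.499
grasp_force: 0.0
```

Emit:
jog_arm(increments=[[-0.024, -0.014, 0.028, 0, 0, 0, 0], [-0.048, -0.027, 0.056, 0, 0, 0, 0], [-0.072, -0.04, 0.085, 0, 0, 0, 0], [-0.086, -0.048, 0.102, 0, 0, 0, 0], [-0.086, -0.048, 0.102, 0, 0, 0, 0]])

```text
clock: 10.23
position: [0.4941, 0.1762, 0.1771]
ee_rot: [0.94, -0.342, -0.015, 0.01]
ft_force: [0.3, -0.2, -0.6]
grip_width: 0.503
grasp_force: 0.0
```

```bash
python3 - <<'E'
from g import *
optics.camera('top')
for n in('top','side'):
    c=optics.camera(n); np.save(n+'3.npy',c,allow_pickle=True)
    a,b=(405,180) if n=='top' else (360,130); t=[cv2.resize(c['color'][b:b+130,a:a+130],None,fx=3,fy=3,interpolation=cv2.INTER_CUBIC)]
    save(n+'b.png',t[0])
    a,b=(215,215) if n=='top' else (230,240); save(n+'s.png',cv2.resize(c['color'][b:b+130,a:a+130],None,fx=3,fy=3,interpolation=cv2.INTER_CUBIC))
I=lambda s:cv2.imread('pics/'+s+'.png'); x=np.vstack([np.hstack([I('topb'),I('sideb')]),np.hstack([I('tops'),I('sides')])]); cv2.imwrite('pics/mid.png',cv2.resize(x,(600,600)))
print(get_obs()['position'],get_obs()['joint_pos'].round(2)); plan([(SG+np.array([0,0,.02]),SR),(SG,SR)])
E
```

```text
[0.49254921 0.17834356 0.17615132] [-0.89  0.21  0.52  1.82 -0.12  1.18 -2.59]
inc [-0.073, -0.095, 0.127] [0.034, 0.019, 0.238] dist 0.175 deg 13.8
inc [0.0, 0.0, 0.02] [0.0, 0.0, 0.0] dist 0.02 deg 0.0
```

View pics/mid.png

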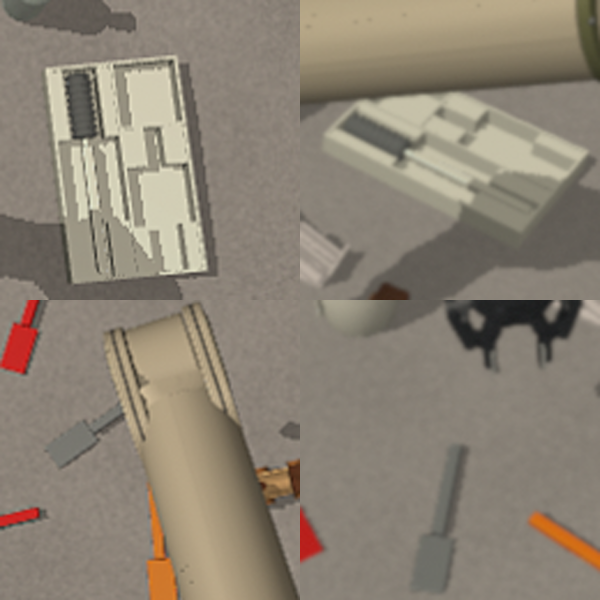

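The brush lies flat in the long compartment, with its head in the wide bay. Joint 7 has hit its limit, so I'm turning the tool half round for the spatula.

Emit:
jog_arm(increments=[[0, 0, -0.005, 0, 0, -0.12, 0], [0, 0, -0.01, 0, 0, -0.24, 0], [0, 0, -0.015, 0, 0, -0.36, 0], [0, 0, -0.02, 0, 0, -0.48, 0], [0, 0, -0.02, 0, 0, -0.6, 0]])

```text
clock: 10.8
position: [0.4963, 0.1744, 0.1989]
ee_rot: [0.999, -0.047, -0.017, 0.004]
ft_force: [0.4, 0.1, 0.2]
grip_width: 0.497
grasp_force: 0.0
```

Emit:
jog_arm(increments=[[0, 0, 0, 0, 0, -0.12, 0], [0, 0, 0, 0, 0, -0.24, 0], [0, 0, 0, 0, 0, -0.36, 0], [0, 0, 0, 0, 0, -0.48, 0], [0, 0, 0, 0, 0, -0.6, 0]])

```text
clock: 11.22
position: [0.4959, 0.1742, 0.198]
ee_rot: [0.968, 0.25, -0.018, -0.0]
ft_force: [-0.3, -0.8, 0.4]
grip_width: 0.499
grasp_force: 0.0
```

Emit:
jog_arm(increments=[[0, 0, 0, 0, 0, -0.12, 0], [0, 0, 0, 0, 0, -0.24, 0], [0, 0, 0, 0, 0, -0.36, 0], [0, 0, 0, 0, 0, -0.48, 0], [0, 0, 0, 0, 0, -0.6, 0]])

```text
clock: 11.63
position: [0.4959, 0.1742, 0.198]
ee_rot: [0.851, 0.525, -0.017, -0.006]
ft_force: [0.7, 0.3, 0.0]
grip_width: 0.501
grasp_force: 0.0
```

Emit:
jog_arm(increments=[[0, 0, 0, 0, 0, -0.12, 0], [0, 0, 0, 0, 0, -0.24, 0], [0, 0, 0, 0, 0, -0.36, 0], [0, 0, 0, 0, 0, -0.48, 0], [0, 0, 0, 0, 0, -0.6, 0]])

```text
clock: 12.05
position: [0.4959, 0.1742, 0.198]
ee_rot: [0.658, 0.753, -0.014, -0.01]
ft_force: [0.6, -0.1, 0.2]
grip_width: 0.501
grasp_force: 0.0
```

```bash
sed -i 's/^SY=.*/SY=126.7; SR=orient(SY); SC=np.array([.4872,.3034,0]); SG=SC-.008*SR[:,0]+np.array([0,0,.028])/' g.py
python3 - <<'E'
from g import *
optics.camera('top');optics.camera('top')
print(get_obs()['position'],get_obs()['joint_pos'].round(2),SG); plan([(SG+np.array([0,0,.08]),SR),(SG,SR)])
E
```

```text
[0.49587796 0.17431004 0.19789396] [-0.67  0.18  0.28  1.79 -0.06  1.22 -0.24] [0.491981   0.29698579 0.028     ]
inc [0.122, 0.015, 0.089] [-0.036, -0.006, -0.509] dist 0.152 deg 29.2
inc [0.0, 0.0, 0.08] [0.0, 0.0, 0.0] dist 0.08 deg 0.0
```

Emit:
jog_arm(increments=[[0.024, 0.003, 0.018, -0.007, 0, -0.102, 0], [0.049, 0.006, 0.036, -0.014, 0, -0.204, 0], [0.073, 0.009, 0.053, -0.022, 0, -0.305, 0], [0.098, 0.012, 0.071, -0.03, 0, -0.407, 0], [0.122, 0.015, 0.089, -0.036, -0.006, -0.509, 0]])

```text
clock: 12.57
position: [0.4914, 0.2983, 0.1067]
ee_rot: [0.449, 0.893, 0.0, 0.0]
ft_force: [1.3, -0.3, 0.5]
grip_width: 0.501
grasp_force: 0.0
```

```bash
python3 - <<'E'
from g import *
for i in range(4): optics.camera('top')
c=optics.camera('side'); b=c['color'][240:380,230:370]; save('sp.png',cv2.resize(b,None,fx=4,fy=4,interpolation=cv2.INTER_CUBIC))
print(get_obs()['position'],get_obs()['joint_pos'].round(2),SG); plan([(SG,SR)])
print(proj(c,np.array([SG,SC,SC+.09*SR[:,0],SC-.09*SR[:,0]])).round(1).tolist())
E
```

```text
[0.49152769 0.29676422 0.10732345] [-0.75  0.35  0.15  1.77 -0.06  1.02  0.06] [0.491981   0.29698579 0.028     ]
inc [-0.0, 0.001, 0.079] [-0.001, 0.001, -0.006] dist 0.079 deg 0.3
[[291.0, 324.9], [291.0, 333.8], [284.8, 366.3], [296.8, 304.0]]
```

View pics/sp.png

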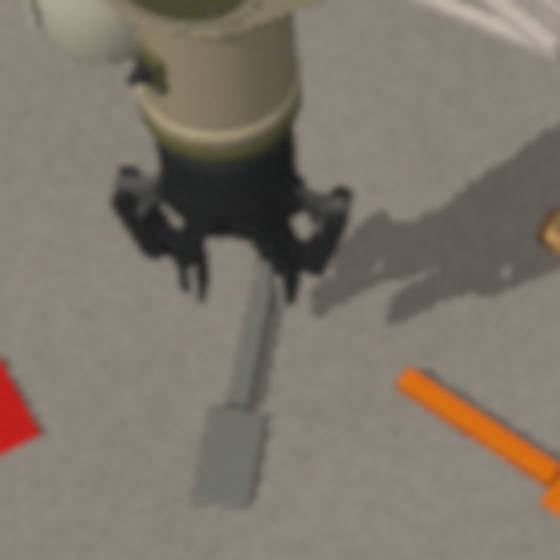

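The fingers straddle the grey spatula's handle, with the blade at crop (230,455). I'm descending.

Emit:
jog_arm(increments=[[0, 0, 0.025, 0, 0, 0, 0], [0, 0.001, 0.05, 0, 0, 0, 0], [0, 0.001, 0.068, 0, 0, -0.006, 0], [0, 0.001, 0.079, 0, 0, -0.006, 0], [0, 0.001, 0.079, 0, 0, -0.006, 0]])

```text
clock: 13.23
position: [0.491, 0.2967, 0.0263]
ee_rot: [0.447, 0.894, -0.002, -0.001]
ft_force: [0.4, -0.1, 0.5]
grip_width: 0.5
grasp_force: 0.0
```

Emit:
jog_arm(increments=[[0, 0, 0, 0, 0, 0, -0.3], [0, 0, 0, 0, 0, 0, -0.5], [0, 0, 0, 0, 0, 0, -0.8], [0, 0, 0, 0, 0, 0, -1], [0, 0, 0, 0, 0, 0, -1]], grip_force=40)

```text
clock: 13.65
position: [0.4923, 0.299, 0.0293]
ee_rot: [0.446, 0.895, 0.0, 0.001]
ft_force: [0.6, -1.0, 8.0]
grip_width: 0.15
grasp_force: 40.7
```

Emit:
jog_arm(increments=[[0, 0, 0, 0, 0, 0, -1], [0, 0, -0.005, 0, 0, 0, -1], [0, 0, -0.02, 0, 0, 0, -1], [0, 0, -0.04, 0, 0, 0, -1], [0, 0, -0.07, 0, 0, 0, -1]])

```text
clock: 14.07
position: [0.4901, 0.2979, 0.097]
ee_rot: [0.446, 0.895, -0.002, -0.001]
ft_force: [0.2, -0.2, -0.5]
grip_width: 0.146
grasp_force: 39.8
```

```bash
python3 - <<'E'
from g import *
for i in range(3): optics.camera('side')
P=traypt(-.037,-.044,.032); PR=orient(186.15); z=lambda h:P+np.array([0,0,h])
print(get_obs()['position'],get_obs()['grasp_force'],P)
plan([([.51,.2,.26],orient(135)),([.54,.04,.28],orient(150)),([.54,-.14,.28],orient(165)),(z(.24),orient(180)),(z(.09),PR)])
E
```

```text
[0.49265711 0.29964273 0.1005609 ] 39.82789635658264 [ 0.50392674 -0.36121065  0.032     ]
inc [-0.09, -0.046, -0.16] [0.004, 0.0, -0.139] dist 0.189 deg 8.0
inc [-0.134, -0.092, -0.02] [0.0, 0.0, -0.262] dist 0.164 deg 15.0
inc [-0.09, -0.156, 0.0] [0.0, 0.0, -0.262] dist 0.18 deg 15.0
inc [-0.022, -0.223, 0.008] [0.0, 0.0, -0.262] dist 0.224 deg 15.0
inc [0.0, 0.0, 0.15] [0.0, 0.0, -0.107] dist 0.15 deg 6.1
```

Emit:
jog_arm(increments=[[-0.005, -0.003, -0.035, 0.004, 0, 0, -1], [-0.02, -0.01, -0.07, 0.004, 0, -0.03, -1], [-0.042, -0.021, -0.105, 0.004, 0, -0.07, -1], [-0.066, -0.034, -0.135, 0.004, 0, -0.1, -1], [-0.09, -0.046, -0.16, 0.004, 0, -0.139, -1]])

```text
clock: 14.63
position: [0.5089, 0.1983, 0.2598]
ee_rot: [0.382, 0.924, -0.002, -0.001]
ft_force: [0.9, 0.2, -0.5]
grip_width: 0.147
grasp_force: 39.8
```

Emit:
jog_arm(increments=[[-0.027, -0.018, -0.004, 0, 0, -0.05, -1], [-0.054, -0.037, -0.008, 0, 0, -0.1, -1], [-0.08, -0.055, -0.012, 0, 0, -0.16, -1], [-0.107, -0.074, -0.016, 0, 0, -0.21, -1], [-0.134, -0.092, -0.02, 0, 0, -0.262, -1]])

```text
clock: 15.05
position: [0.5384, 0.0379, 0.2779]
ee_rot: [0.257, 0.966, -0.002, -0.002]
ft_force: [0.8, 0.9, -0.4]
grip_width: 0.146
grasp_force: 39.8
```

Emit:
jog_arm(increments=[[-0.018, -0.031, 0, 0, 0, -0.05, -1], [-0.036, -0.062, 0, 0, 0, -0.1, -1], [-0.054, -0.094, 0, 0, 0, -0.16, -1], [-0.072, -0.125, 0, 0, 0, -0.21, -1], [-0.09, -0.156, 0, 0, 0, -0.262, -1]])

```text
clock: 15.47
position: [0.5382, -0.1422, 0.2784]
ee_rot: [0.129, 0.992, -0.002, -0.002]
ft_force: [1.5, 1.0, -1.4]
grip_width: 0.148
grasp_force: 39.8
```

Emit:
jog_arm(increments=[[-0.004, -0.04, 0.001, 0, 0, -0.05, -1], [-0.008, -0.08, 0.002, 0, 0, -0.1, -1], [-0.012, -0.12, 0.004, 0, 0, -0.16, -1], [-0.016, -0.16, 0.006, 0, 0, -0.21, -1], [-0.02, -0.2, 0.008, 0, 0, -0.262, -1]])

```text
clock: 15.88
position: [0.5057, -0.3405, 0.2711]
ee_rot: [-0.002, 1.0, -0.002, -0.002]
ft_force: [0.3, -0.2, 0.4]
grip_width: 0.152
grasp_force: 39.8
```

```bash
python3 - <<'E'
from g import *
for i in range(4): optics.camera('side')
P=traypt(-.037,-.044,.032); PR=orient(186.15); z=lambda h:P+np.array([0,0,h])
print(get_obs()['position'],get_obs()['grasp_force'],P,get_obs()['joint_pos'].round(2))
plan([(z(.07),PR)])
E
```

```text
[ 0.50554086 -0.34010124  0.27082083] 39.829477071762085 [ 0.50392674 -0.36121065  0.032     ] [ 0.09  0.31  0.54  1.51 -0.16  1.37  2.21]
inc [0.001, -0.021, 0.169] [-0.003, -0.006, -0.109] dist 0.17 deg 6.3
```

Emit:
jog_arm(increments=[[0, -0.006, 0.034, 0, 0, -0.03, -1], [0, -0.012, 0.07, 0, 0, -0.06, -1], [0.001, -0.021, 0.105, -0.003, -0.006, -0.109, -1], [0.001, -0.021, 0.14, -0.003, -0.006, -0.109, -1], [0.001, -0.021, 0.169, -0.003, -0.006, -0.109, -1]])

```text
clock: 16.5
position: [0.5046, -0.3588, 0.1]
ee_rot: [-0.056, 0.998, 0.001, 0.0]
ft_force: [-0.5, 0.5, -1.2]
grip_width: 0.148
grasp_force: 39.8
```

```bash
python3 - <<'E'
from g import *
for i in range(4): optics.camera('side')
P=traypt(-.037,-.044,.032); PR=orient(186.15); o=get_obs()
print(o['position'],o['joint_pos'].round(2)); plan([(P+np.array([0,0,.02]),PR)])
Rt=Rn.from_quat(o['ee_rot']).as_matrix(); g=o['position']+Rt[:,2]*.029+Rt[:,0]*.007
for n in('top','side'):
    c=optics.camera(n); np.save(n+'4.npy',c,allow_pickle=True)
    a,b=(400,180) if n=='top' else (360,130)
    save(n+'k.png',cv2.resize(c['color'][b:b+135,a:a+130],None,fx=3,fy=3,interpolation=cv2.INTER_CUBIC))
    print(n,(proj(c,np.array([g+.0575*Rt[:,0],g+.09*Rt[:,0],g-.09*Rt[:,0]])).round(1)).tolist(),'crop',a,b)
cv2.imwrite('pics/k.png',np.hstack([cv2.imread(f'pics/{n}k.png') for n in('top','side')]))
E
```

```text
[ 0.50554476 -0.35953399  0.10339146] [ 0.17  0.48  0.48  1.67 -0.25  1.06  2.41]
inc [0.002, -0.001, 0.051] [-0.0, 0.002, 0.004] dist 0.051 deg 0.2
top [[481.4, 282.6], [483.0, 293.5], [474.4, 234.0]] crop 400 180
side [[466.0, 186.3], [476.1, 190.9], [422.0, 166.3]] crop 360 130
```

View pics/k.png

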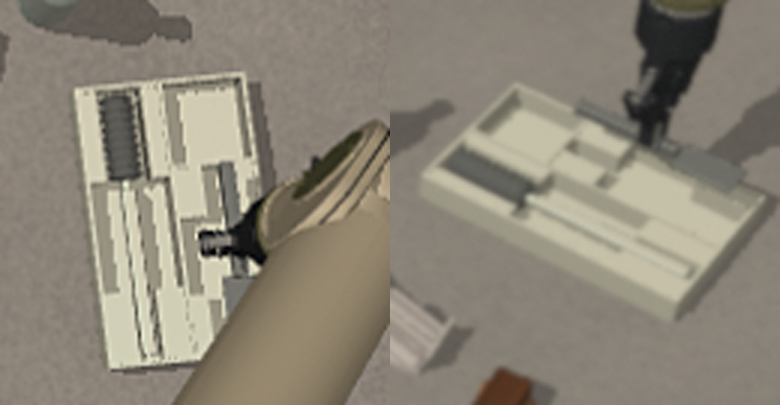

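The spatula is over the short compartment: blade end at (476.7,190) and handle end at (423,164) in the side view, as predicted. The brush lies seated. I'm lowering it.

Emit:
jog_arm(increments=[[0.001, -0.001, 0.015, 0, 0.002, 0.004, -1], [0.002, -0.001, 0.03, 0, 0.002, 0.004, -1], [0.002, -0.001, 0.045, 0, 0.002, 0.004, -1], [0.002, -0.001, 0.051, 0, 0.002, 0.004, -1], [0.002, -0.001, 0.051, 0, 0.002, 0.004, -1]])

```text
clock: 17.22
position: [0.5028, -0.3614, 0.0509]
ee_rot: [-0.053, 0.999, 0.0, -0.001]
ft_force: [-1.4, -0.1, 0.4]
grip_width: 0.154
grasp_force: 39.8
```

```bash
python3 - <<'E'
from g import *
for i in range(4): optics.camera('side')
P=traypt(-.038,-.044,.034); PR=orient(186.15); o=get_obs()
print(o['position'],o['ft_force'].round(1)); plan([(P,PR)])
E
```

```text
[ 0.50370431 -0.36229299  0.05292041] [0.1 0.3 0.6]
inc [0.001, 0.001, 0.019] [-0.002, 0.001, -0.001] dist 0.019 deg 0.1
```

Emit:
jog_arm(increments=[[0.001, 0.001, 0.004, -0.002, 0, 0, -1], [0.001, 0.001, 0.008, -0.002, 0, 0, -1], [0.001, 0.001, 0.012, -0.002, 0, 0, -1], [0.001, 0.001, 0.015, -0.002, 0, 0, -1], [0.001, 0.001, 0.015, -0.002, 0, 0, -1]])

```text
clock: 17.83
position: [0.5015, -0.3607, 0.0358]
ee_rot: [-0.053, 0.999, 0.001, -0.001]
ft_force: [0.1, 0.5, -0.1]
grip_width: 0.148
grasp_force: 39.8
```

Emit:
jog_arm(increments=[[0, 0, 0.001, 0, 0, 0, -1], [0, 0, 0.002, 0, 0, 0, -1], [0, 0, 0.003, 0, 0, 0, -1], [0, 0, 0.003, 0, 0, 0, -1], [0, 0, 0.003, 0, 0, 0, -1]])

```text
clock: 18.25
position: [0.5019, -0.361, 0.0337]
ee_rot: [-0.053, 0.999, 0.001, -0.0]
ft_force: [0.6, -0.4, -1.1]
grip_width: 0.142
grasp_force: 39.8
```

Emit:
jog_arm(increments=[[0, 0, 0.0005, 0, 0, 0, -1], [0, 0, 0.001, 0, 0, 0, -1], [0, 0, 0.0015, 0, 0, 0, -1], [0, 0, 0.0015, 0, 0, 0, -1], [0, 0, 0.0015, 0, 0, 0, -1]])

```text
clock: 18.67
position: [0.5021, -0.3611, 0.0333]
ee_rot: [-0.053, 0.999, 0.001, 0.0]
ft_force: [-4.3, 4.2, 10.6]
grip_width: 0.144
grasp_force: 41.1
```

Emit:
jog_arm(increments=[[0, 0, 0, 0, 0, 0, -0.6], [0, 0, 0, 0, 0, 0, -0.45], [0, 0, 0, 0, 0, 0, -0.25], [0, 0, 0, 0, 0, 0, -0.25], [0, 0, 0, 0, 0, 0, -0.25]], grip_force=20)

```text
clock: 19.08
position: [0.5019, -0.3609, 0.0321]
ee_rot: [-0.053, 0.999, 0.001, -0.0]
ft_force: [0.0, 0.3, -0.3]
grip_width: 0.374
grasp_force: 0.0
```

Emit:
jog_arm(increments=[[0, 0, -0.01, 0, 0, 0, -0.25], [0, 0, -0.03, 0, 0, 0, -0.25], [0, 0, -0.06, 0, 0, 0, -0.25], [0, 0, -0.1, 0, 0, 0, -0.25], [0, 0, -0.14, 0, 0, 0, -0.25]])

```text
clock: 19.5
position: [0.5013, -0.361, 0.174]
ee_rot: [-0.053, 0.999, 0.001, -0.001]
ft_force: [1.1, 0.2, -0.1]
grip_width: 0.38
grasp_force: 0.0
```

Emit:
jog_arm(increments=[[0, -0.03, -0.02, 0, 0, 0, -0.25], [0, -0.06, -0.04, 0, 0, 0, -0.25], [0, -0.09, -0.06, 0, 0, 0, -0.25], [0, -0.12, -0.08, 0, 0, 0, -0.25], [0, -0.15, -0.1, 0, 0, 0, -0.25]])

```text
clock: 19.92
position: [0.5179, -0.5114, 0.2741]
ee_rot: [-0.053, 0.999, 0.0, 0.0]
ft_force: [0.3, -0.0, 0.1]
grip_width: 0.375
grasp_force: 0.0
```

```bash
python3 - <<'E'
from g import *
for i in range(3): optics.camera('side')
print(get_obs()['position'],get_obs()['clock'])
for n in('top','side'):
    c=optics.camera(n); a,b=(400,180) if n=='top' else (360,130)
    save(n+'e.png',cv2.resize(c['color'][b:b+135,a:a+130],None,fx=3,fy=3,interpolation=cv2.INTER_CUBIC))
    X=np.array([traypt(0.09,.044,.042),traypt(-.13,.044,.029),traypt(-.135,-.044,.009),traypt(.045,-.044,.016)]); print(n,((proj(c,X)-[a,b])*3).round(0).tolist())
cv2.imwrite('pics/e.png',np.hstack([cv2.imread(f'pics/{n}e.png') for n in('top','side')]))
E
```

```text
[ 0.51673536 -0.51344394  0.27395847] 20.0667
top [[125.0, 134.0], [150.0, 347.0], [230.0, 344.0], [208.0, 172.0]]
side [[101.0, 162.0], [294.0, 266.0], [338.0, 231.0], [182.0, 152.0]]
```

View pics/e.png

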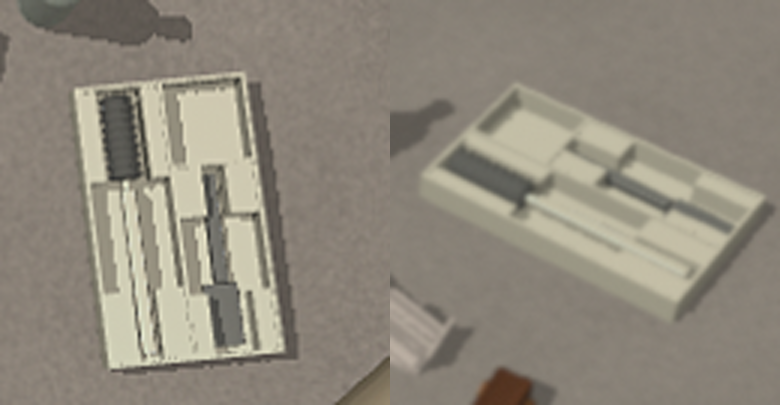

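Both tools lie flat in their compartments: the brush head at (120,137) and the spatula blade at (227,315) in the top half, both matching prediction. Nothing else has moved, so I'm handing in.

```bash
python3 -c "
from h import *
print(workorder.hand_in())"
```

```text
the job is handed in; nothing more can be done
None
```

I laid the brush, then the spatula, flat in their tray compartments, released both gently, and handed the job in at about 20 s; the last camera check showed both seated, but the hand-in returned no verdict.

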